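# Press the label holder home behind the shelf lip

## Task

Take the upright label holder with the red card out of its grey stand and push its tongue down behind the lip of the shelf's label rail, in the bay in front of the bottle with the red cap. A spring clip hidden in the bay pushes back: press the holder fully home against it, and finish while the gripper still holds it pressed home, without letting go. Leave the three bottles standing where they are.

Things in the scene. Friction and masses are not known exactly. Their poses are not given: they have to be found in the camera images.
- holder: Upright label holder, 125 mm tall, 60 g. Origin: centre of its bottom edge; z up, y along its width, x through its thickness. White tongue 4.5 mm thick, 64 mm wide, up to 47 mm; white frame 5.5 mm thick, 70 mm wide, 45 to 97 mm, a red card on both faces (either may look forward); black grip block on top. Starts in the stand's slot, leaning up to 4 degrees.
- holder_grip (a point): Centre of the holder's black grip block, 110 mm above its bottom edge. The block is 12 mm thick (holder's x), 44 mm wide (y), 30 mm tall: take it here, across its thickness.
- stand: Grey slotted block fixed on the bench, 54 (x) by 110 (y) by 34 mm high; origin: centre of its underside. Slot along its y axis, 6.4 mm wide, 78 mm long, 26 mm deep; the holder's tongue stands in it on the slot floor, 8 mm above the bench, the holder's axes along the stand's.
- shelf: Low white bottle shelf fixed on the bench, about 300 mm wide (y), 190 mm deep (x), board top 45 mm high. Origin: on the bench below the middle of the aluminium label rail along its front edge; x points away from the robot to the back, y left along the rail, z up. A bottle stands behind each of the rail's three bays; which one is where varies.
- rail_mouth (a point): Middle of the rail's slot, 53 mm above the bench. The slot, open to the top, runs along the shelf's y at its x = 0: 7 mm wide between front lip and back wall, straight up to 53 mm, then flaring to a mouth about 22 mm wide; flare edges up to 63 mm high, 15 mm from the middle. Black ribs 55 mm high divide it into three bays at 92 mm pitch, each 86 mm clear.
- bay_0 (a point): Home position of the tongue's bottom edge in the left bay (as the robot sees it): middle of the bay's length and of the slot, on the solid stops 22 mm above the bench. The hidden spring clip in the bay, 34 mm long, has its top 30 mm above the bench at rest; the tongue is fully home when it has pushed the clip down and stands on the stops.
- bay_1 (a point): Home position of the tongue's bottom edge in the middle bay (as the robot sees it): middle of the bay's length and of the slot, on the solid stops 22 mm above the bench. The hidden spring clip in the bay, 34 mm long, has its top 30 mm above the bench at rest; the tongue is fully home when it has pushed the clip down and stands on the stops.
- bay_2 (a point): Home position of the tongue's bottom edge in the right bay (as the robot sees it): middle of the bay's length and of the slot, on the solid stops 22 mm above the bench. The hidden spring clip in the bay, 34 mm long, has its top 30 mm above the bench at rest; the tongue is fully home when it has pushed the clip down and stands on the stops.
- spot_0 (a point): Point on the shelf board behind the left bay, 120 mm behind the slot, where a bottle stands.
- spot_1 (a point): Point on the shelf board behind the middle bay, 120 mm behind the slot, where a bottle stands.
- spot_2 (a point): Point on the shelf board behind the right bay, 120 mm behind the slot, where a bottle stands.
- clip_0 (a joint): Spring clip in the left bay: 0 m = up; grows as it is pushed down, 0.008 m when the tongue stands on the stops. It needs about 1.2 N to start and 7.6 N at 0.008 m, and springs back up when let go, lifting the holder.
- clip_1 (a joint): Spring clip in the middle bay: 0 m = up; grows as it is pushed down, 0.008 m when the tongue stands on the stops. It needs about 1.2 N to start and 7.6 N at 0.008 m, and springs back up when let go, lifting the holder.
- clip_2 (a joint): Spring clip in the right bay: 0 m = up; grows as it is pushed down, 0.008 m when the tongue stands on the stops. It needs about 1.2 N to start and 7.6 N at 0.008 m, and springs back up when let go, lifting the holder.
- bottle_red: white bottle with a RED cap (green band round it), 54 mm across, 130 mm tall. Loose, 0.3 kg; origin: centre of its underside. Leave it standing where it is.
- bottle_blue: white bottle with a BLUE cap, 62 mm across, 125 mm tall. Loose, 0.3 kg; origin: centre of its underside. Leave it standing where it is.
- bottle_black: brown bottle with a BLACK cap, 58 mm across, 118 mm tall. Loose, 0.3 kg; origin: centre of its underside. Leave it standing where it is.

How it is judged:
By the outcome, as a careful person would: the job done as asked, in the order asked, and still so for the second after the job is handed in, while the arm keeps its last pose, push and grip.
It also fails if it takes over 38 s, if anything falls off the work surface, if the arm or the gripper's body presses on something with over 40 N, if the wrist force passes 120 N, or if a joint passes its speed limit or range.

## Robot

A 6-joint arm with a two-finger parallel gripper is mounted at the origin on a cart in front of the work surface, level with it; the furniture and walls round the work are solid. World frame = base frame: x ahead of the robot, y to its left, z up, the work surface at z = 0. Lengths are in m, angles in rad, forces in N, time in s.
With the tool pointing down it reaches from about 0.35 to 0.975 m from the base axis. Payload 4.9 kg.
Tool frame: the origin (TCP) lies at the very end of the fingers, on their centre line; the grasp point (between the pads) lies 19 mm behind it; z points along the fingers, y is the direction in which the jaws open and shut (so a half turn about z gives the same grasp; the last joint's range is limited). The gripper opens to 85 mm and grips with 20 to 120 N. Pads are 22 mm wide; open, the fingers measure 114 mm over their backs; the gripper's body (76 mm by 85 mm) begins 54 mm behind the grasp point. The pads swing forward as they close: fully open they stand 13 mm farther back than shut.
Start: joints at [1.147, 0.053, 1.613, -0, 1.476, -0.119], TCP at [0.188, 0.596, 0.231] pointing down, gripper open.
Joint ranges: [-3.01, 3.01], [-1.01, 2.22], [0.06, 2.58], [-1.02, 4.17], [0.09, 2.62], [-3.14, 3.14]. Speed limits (rad/s): [2.57, 2.57, 3.14, 3.14, 3.14, 3.14].

## Interface

Orientations are given as a unit quaternion [w, x, y, z].
In Python, from plant import state, eyes, job_done gives the robot as it stands.
- The arm moves only by the tool apply_moves, never from a script. Its argument "commands" is a list of rows, each an object with "linear": the shift along the tool's x, y, z in m, a list of three; "delta_rot": the turn, a rotation vector about the tool's x, y, z in degrees, a list of three; "fingers": the closure in counts, from 0 (fully open) to 255 (shut). In form: [{"linear": [x, y, z], "delta_rot": [wx, wy, wz], "fingers": fingers}, ...]. A call has exactly 8 rows; each row is the pose to reach, as a shift and turn from the pose commanded when the call began, along the tool's axes at that moment; what a row does not reach only later rows make up. A row lasts 1/10 s, in which the tool goes at most 50 mm and 8.59 degrees, less where a joint would pass 70% of its speed; a pose out of reach is approached as far as the arm can. A call with a gripper value outside its range is refused whole. The fingers move at their own pace and stop on an object; the grip force is fixed at half the most. Time passes only in rows, so rows that repeat a pose let the fingers close, or fill a call up. It gives the time, the measured TCP pose, the force and the opening at its end, in the units of the state.
- state(): the state, without advancing time (a new reading comes with each control period).
- eyes.grab_frame(name): name is "scene" or "top" or "wrist"; returns the picture (480x640x3 uint8, red, green, blue); there is no depth.
- eyes.camera_params(name): a dict with "fx", "fy", "cx", "cy" (pixels), "position" and "rotation" of the camera in the world; the wrist camera has in their place "T_tool_cam" (4x4, takes a point from camera to tool coordinates, whose origin is the TCP and whose axes are the flange's). Camera axes: x right, y down, z forward; pixel columns grow to the right and rows downward; lengths in m; the calibration is good to about 2 mm. A picture is of the moment at which its call begins: read the wrist's pose just before it. camera_params takes no time and is no camera call.
- job_done(): hands the job in, once; it reports no verdict.
The state is a dict: "time": time; "joint_pos": joint angles; "joint_vel": joint speeds; "joint_efforts": joint torques, N m; "tool_pos": TCP position; "tool_rot": TCP orientation; "contact_force": force on the tool from outside, world axes, zero at the start; "ft_torque": the same for the moment, N m; "gripper_width": opening from 0.0 (shut) to 1.0 (fully open).
Only numpy, scipy, OpenCV 4.12 (cv2) and the standard library are available. Lean on these libraries where they do the work, as an engineer would, in place of code of your own. Each camera call takes 0.05 s, during which the arm holds its last target.

## Working session

There is one attempt and no reset: what is moved stays moved. The work goes in short steps, Python scripts to look and compute and a tool call to move; the robot and the scene stay as the last step left them, time stands still between calls to the robot, and variables do not carry over. Pictures are saved under pics/ and viewed, and the job is handed in when it is done.

Besides the shell and the picture viewer there is one more tool, called after ">>>" by a JSON object that holds its "name" and its "arguments", one argument or row to a line. apply_moves: Moves the arm, as the interface text tells. Its arguments: {"type":"object","properties":{"commands":{"type":"array","items":{"type":"object","properties":{"linear":{"type":"array","items":{"type":"number"}},"delta_rot":{"type":"array","items":{"type":"number"}},"fingers":{"type":"number"}}}}},"required":["commands"]}

```bash
ls; mkdir -p pics; python3 - <<'E'
from plant import state, eyes
import cv2
s=state();print(s)
for n in("scene","top"):
    cv2.imwrite(f"pics/{n}0.png",eyes.grab_frame(n)[:,:,::-1]);print(n,eyes.camera_params(n))
print(eyes.camera_params("wrist"))
E
```

```text
pics
{'time': 0.0, 'joint_pos': array([ 1.14701834e+00,  5.33516410e-02,  1.61431353e+00,  2.21325238e-05,
        1.47598228e+00, -1.18989026e-01]), 'joint_vel': array([ 0.00047463,  0.00049793,  0.00160361, -0.00041484,  0.00076234,
        0.00099616]), 'joint_efforts': array([ 1.49313892e-04, -3.93689811e+01, -3.70175135e+01, -2.05205361e-04,
        7.26556158e-03, -1.28356137e-05]), 'tool_pos': array([0.18728541, 0.5956235 , 0.23005458]), 'tool_rot': array([-2.86021548e-04,  1.51806263e-01,  9.88409734e-01, -9.86844175e-04]), 'contact_force': array([ 0.21228463, -0.73780945, -0.54508554]), 'ft_torque': array([ 0.01635163, -0.03880148,  0.02526129]), 'gripper_width': 1.0028521733658295}
scene {'fx': 535.8593323323639, 'fy': 535.8593323323639, 'cx': 316.3959472579293, 'cy': 244.8009536134684, 'position': array([-0.15663505, -0.4038988 ,  1.01800449]), 'rotation': array([-0.3181568 ,  0.81871503, -0.44640313,  0.17089821])}
top {'fx': 545.132064038956, 'fy': 545.132064038956, 'cx': 318.18538526679635, 'cy': 236.76590691925387, 'position': array([0.42926006, 0.05854869, 1.21405708]), 'rotation': array([-0.03377872,  0.70883803, -0.70325431,  0.04290708])}
{'fx': 368.104734054304, 'fy': 368.104734054304, 'cx': 316.6983842796777, 'cy': 239.4058505459572, 'T_tool_cam': array([[-5.98511727e-05, -9.61755293e-01, -2.73910116e-01,
         7.08057945e-02],
       [ 9.99999995e-01, -7.79554599e-05,  5.52111909e-05,
        -9.05919828e-04],
       [-7.44524442e-05, -2.73910112e-01,  9.61755294e-01,
        -1.42503489e-01],
       [ 0.00000000e+00,  0.00000000e+00,  0.00000000e+00,
         1.00000000e+00]])}
```

View pics/scene0.png

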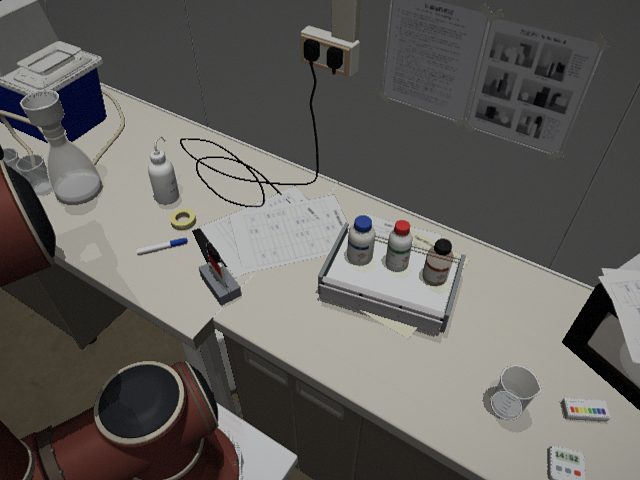

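View pics/top0.png

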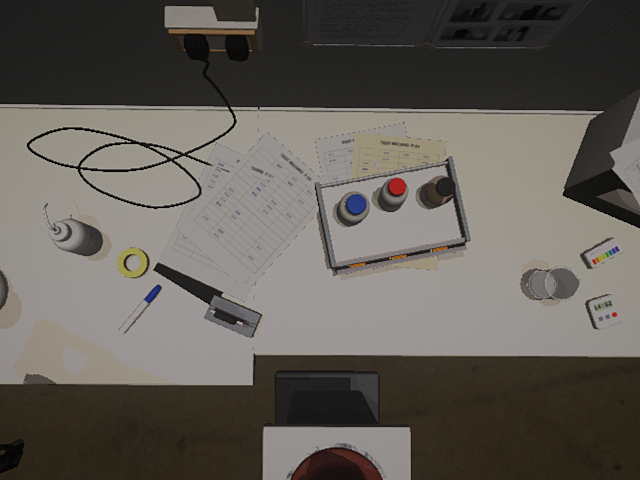

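The scene shows the stand near (235,314) in the top view and the shelf near (393,215). The red cap is at (397,187), the middle bay. I'll zoom in on both.

```bash
python3 - <<'E'
import cv2
t=cv2.imread("pics/top0.png");s=cv2.imread("pics/scene0.png")
cv2.imwrite("pics/t_st.png",cv2.resize(t[280:350,190:280],None,fx=8,fy=8,interpolation=cv2.INTER_CUBIC))
cv2.imwrite("pics/t_sh.png",cv2.resize(t[150:280,310:475],None,fx=4.8,fy=4.6,interpolation=cv2.INTER_CUBIC))
cv2.imwrite("pics/s_st.png",cv2.resize(s[220:310,180:260],None,fx=6.5,fy=6.5,interpolation=cv2.INTER_CUBIC))
cv2.imwrite("pics/s_sh.png",cv2.resize(s[210:345,310:475],None,fx=4.8,fy=4.4,interpolation=cv2.INTER_CUBIC))
E
```

```text
(no output)
```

View pics/t_st.png

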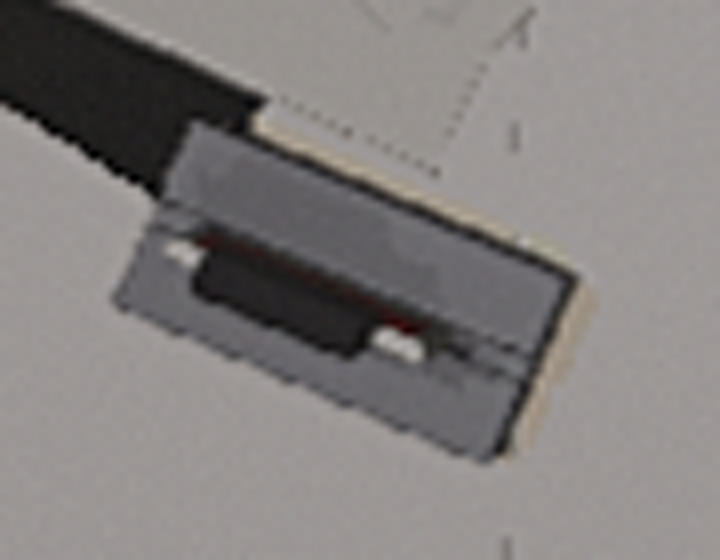

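View pics/t_sh.png

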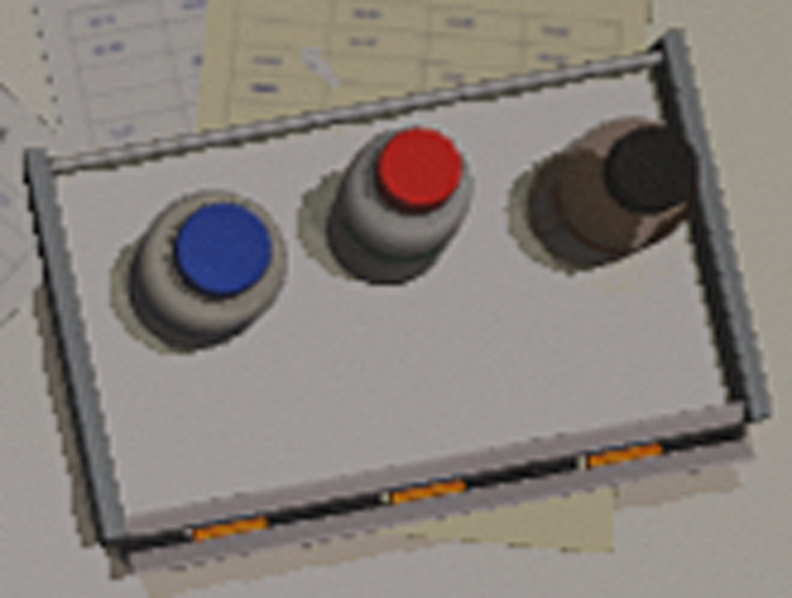

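View pics/s_st.png

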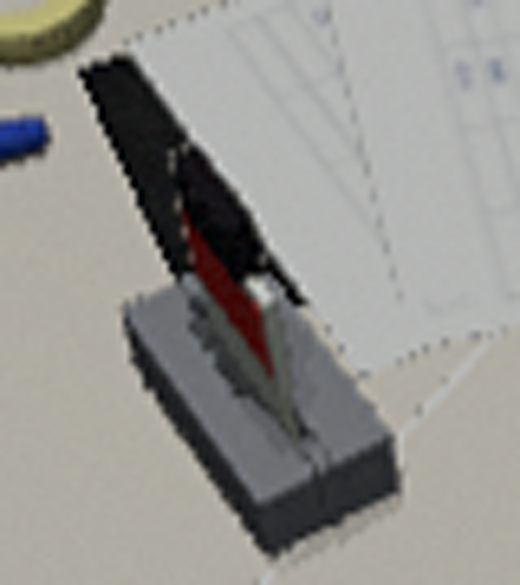

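View pics/s_sh.png

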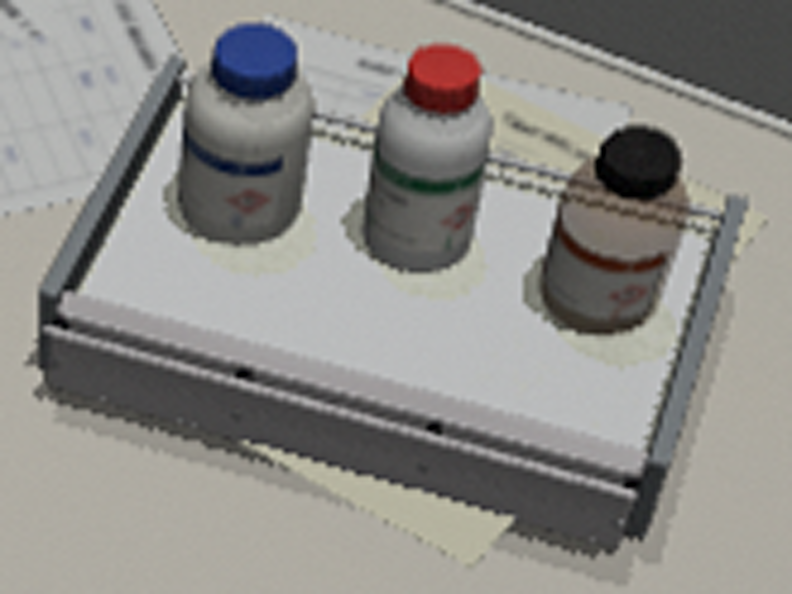

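The top view shows the orange clips at z = 30 mm in each bay. The holder's grip is clear too, along with the stand's corners. Next I'll compute positions.

```bash
cat > h.py <<'E'
import numpy as np, cv2
from scipy.spatial.transform import Rotation as R
from plant import state, eyes
def q(w): return R.from_quat([w[1],w[2],w[3],w[0]])
def cam(n,s=None):
    p=eyes.camera_params(n)
    if n=="wrist":
        T=p["T_tool_cam"];r=q(s["tool_rot"]).as_matrix()
        return p,s["tool_pos"]+r@T[:3,3],r@T[:3,:3]
    return p,np.array(p["position"]),q(p["rotation"]).as_matrix()
def ray(c,uv):
    p,o,Rm=c;d=Rm@np.array([(uv[0]-p["cx"])/p["fx"],(uv[1]-p["cy"])/p["fy"],1]);return o,d/np.linalg.norm(d)
def onz(c,uv,z):
    o,d=ray(c,uv);return o+d*(z-o[2])/d[2]
def tri(c1,u1,c2,u2):
    o1,d1=ray(c1,u1);o2,d2=ray(c2,u2)
    t=np.linalg.lstsq(np.c_[d1,-d2],o2-o1,rcond=None)[0]
    a,b=o1+t[0]*d1,o2+t[1]*d2;return (a+b)/2,np.linalg.norm(a-b)
def proj(c,P):
    p,o,Rm=c;v=Rm.T@(np.array(P)-o);return np.array([p["fx"]*v[0]/v[2]+p["cx"],p["fy"]*v[1]/v[2]+p["cy"]])
E
python3 - <<'E'
from h import *
np.set_printoptions(precision=4,suppress=True)
c=cam("top");t=cv2.imread("pics/top0.png");hsv=cv2.cvtColor(t,cv2.COLOR_BGR2HSV)
m=cv2.inRange(hsv,(8,150,120),(25,255,255))
n,l,st,ce=cv2.connectedComponentsWithStats(m)
P=[]
for i in range(1,n):
    if st[i,4]>10: print(st[i],ce[i],onz(c,ce[i],.03)); P.append((st[i],ce[i]))
ks=[onz(c,k,.034) for k in [(190+x/8,280+y/8) for x,y in [(197,122),(570,278),(492,462),(112,302)]]]
for k in ks: print(k)
print("sides",[np.linalg.norm(ks[i]-ks[i-1]) for i in range(4)],"mid",np.mean(ks,0))
y=ks[0]-ks[1]+ks[3]-ks[2];print("yaw of y axis",np.degrees(np.arctan2(y[1],y[0])))
# grip top in top view: (280,300)/8
print("grip", onz(c,(190+285/8,280+298/8),.118+.01))
# shelf rail ends lip/back wall tops
for nm,z,(x,y) in [("back L",.063,(125,530)),("back R",.063,(745,405)),("front L",.063,(125,572)),("front R",.063,(752,448))]:
    print(nm,onz(c,(310+x/4.8,150+y/4.6),z))
E
```

```text
[433 247  15   4  35] [439.7143 248.4571] [ 0.5349 -0.2222  0.03  ]
[392 255  15   4  32] [398.5938 256.375 ] [ 0.5168 -0.132   0.03  ]
[596 258   4   5  11] [597.3636 259.8182] [ 0.5128 -0.5681  0.03  ]
[351 263  14   5  34] [357.3529 264.5294] [ 0.4983 -0.0419  0.03  ]
[0.4296 0.2652 0.034 ]
[0.3888 0.1645 0.034 ]
[0.3402 0.1843 0.034 ]
[0.3817 0.2865 0.034 ]
sides [np.float64(0.052493897931162936), np.float64(0.10869181310736926), np.float64(0.052579473194752514), np.float64(0.11032661695587698)] mid [0.3851 0.2251 0.034 ]
yaw of y axis 67.92634427885908
grip [0.3867 0.226  0.128 ]
back L [0.4946 0.0059 0.063 ]
back R [ 0.5547 -0.2693  0.063 ]
front L [0.4753 0.0059 0.063 ]
front R [ 0.5347 -0.2719  0.063 ]
```

```bash
cat >> h.py <<'E'
np.set_printoptions(precision=4,suppress=True)
def Rt(yaw_y,lean=0):  # tool y at yaw_y deg, pointing down; lean: tilt (deg) rotating about horizontal axis along tool x
    a=np.radians(yaw_y);y=np.array([np.cos(a),np.sin(a),0]);z=np.array([0,0,-1.]);x=np.cross(y,z)
    return R.from_matrix(np.c_[x,y,z])*R.from_euler('x',lean,degrees=True)
def goto(P,Rm):
    s=state();r=q(s["tool_rot"])
    print("t",s["time"],"pos",s["tool_pos"],"F",s["contact_force"],"grip",s["gripper_width"])
    print("lin",r.inv().apply(np.array(P)-s["tool_pos"]),"rot",(r.inv()*Rm).as_rotvec(degrees=True))
E
python3 -c "
from h import *
goto([.386,.2255,.22],Rt(-22))"
```

```text
t 0.1 pos [0.1873 0.5957 0.2302] F [ 0.2868  0.1424 -0.0838] grip 1.0016798713756752
lin [-0.3006 -0.2935  0.0107] rot [-0.0904  0.0809 94.5369]
```

>>> {"name": "apply_moves", "arguments": {
  "commands": [
    {"linear": [-0.3006,-0.2935,0.0107],"delta_rot": [-0.09,0.08,94.54],"fingers": 0},
    {"linear": [-0.3006,-0.2935,0.0107],"delta_rot": [-0.09,0.08,94.54],"fingers": 0},
    {"linear": [-0.3006,-0.2935,0.0107],"delta_rot": [-0.09,0.08,94.54],"fingers": 0},
    {"linear": [-0.3006,-0.2935,0.0107],"delta_rot": [-0.09,0.08,94.54],"fingers": 0},
    {"linear": [-0.3006,-0.2935,0.0107],"delta_rot": [-0.09,0.08,94.54],"fingers": 0},
    {"linear": [-0.3006,-0.2935,0.0107],"delta_rot": [-0.09,0.08,94.54],"fingers": 0},
    {"linear": [-0.3006,-0.2935,0.0107],"delta_rot": [-0.09,0.08,94.54],"fingers": 0},
    {"linear": [-0.3006,-0.2935,0.0107],"delta_rot": [-0.09,0.08,94.54],"fingers": 0}
  ]
}}

```text
time: 0.9
tool_pos: [0.3769, 0.2419, 0.2207]
tool_rot: [-0.0, 0.685, 0.728, 0.001]
contact_force: [0.7, 1.8, 0.7]
gripper_width: 1.0
```

```bash
python3 -c "
from h import *
goto([.386,.2255,.22],Rt(-22))"
```

```text
t 0.9 pos [0.3769 0.2419 0.2207] F [0.7443 1.8065 0.7218] grip 0.999808039406188
lin [-0.0169  0.0081  0.0007] rot [ 0.0061 -0.082  25.4522]
```

>>> {"name": "apply_moves", "arguments": {
  "commands": [
    {"linear": [-0.017,0.008,0.0007],"delta_rot": [0,-0.08,25.5],"fingers": 0},
    {"linear": [-0.017,0.008,0.0007],"delta_rot": [0,-0.08,25.5],"fingers": 0},
    {"linear": [-0.017,0.008,0.0007],"delta_rot": [0,-0.08,25.5],"fingers": 0},
    {"linear": [-0.017,0.008,0.0007],"delta_rot": [0,-0.08,25.5],"fingers": 0},
    {"linear": [-0.017,0.008,0.0007],"delta_rot": [0,-0.08,25.5],"fingers": 0},
    {"linear": [-0.017,0.008,0.0007],"delta_rot": [0,-0.08,25.5],"fingers": 0},
    {"linear": [-0.017,0.008,0.0007],"delta_rot": [0,-0.08,25.5],"fingers": 0},
    {"linear": [-0.017,0.008,0.0007],"delta_rot": [0,-0.08,25.5],"fingers": 0}
  ]
}}

```text
time: 1.7
tool_pos: [0.3857, 0.2276, 0.2204]
tool_rot: [-0.0, 0.827, 0.562, 0.0]
contact_force: [-0.4, -1.2, 0.7]
gripper_width: 0.999
```

```bash
python3 -c "
from h import *
goto([.386,.2255,.22],Rt(-22))
import pickle
s=state();f=eyes.grab_frame('wrist');pickle.dump(s,open('w1.pkl','wb'));cv2.imwrite('pics/w1.png',f[:,:,::-1])
"
```

```text
t 1.7 pos [0.3857 0.2276 0.2204] F [-0.3807 -1.1958  0.6745] grip 0.9985968391443952
lin [-0.0018  0.0011  0.0004] rot [ 0.0004 -0.0014  0.3473]
```

View pics/w1.png

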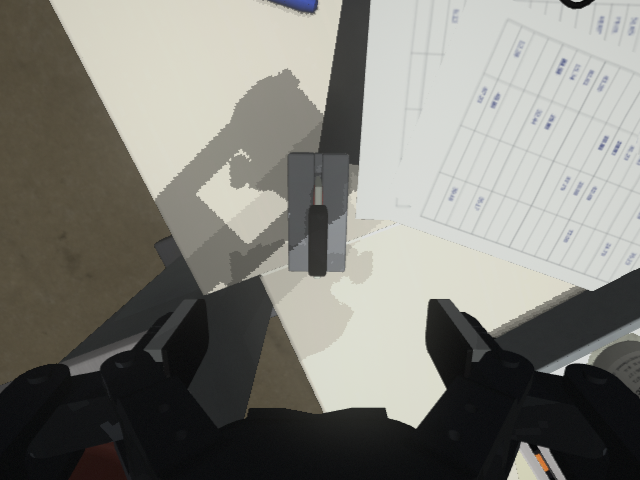

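The wrist view shows the stand around (318,212), the black grip around (318,240), and the fingers on both sides. I'll zoom in on it.

```bash
python3 -c "
from h import *
import pickle
t=cv2.imread('pics/w1.png');cv2.imwrite('pics/w1z.png',cv2.resize(t[140:290,270:370],None,fx=4,fy=4,interpolation=cv2.INTER_CUBIC))
s=pickle.load(open('w1.pkl','rb'));c=cam('wrist',s)
"
```

```text
(no output)
```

View pics/w1z.png

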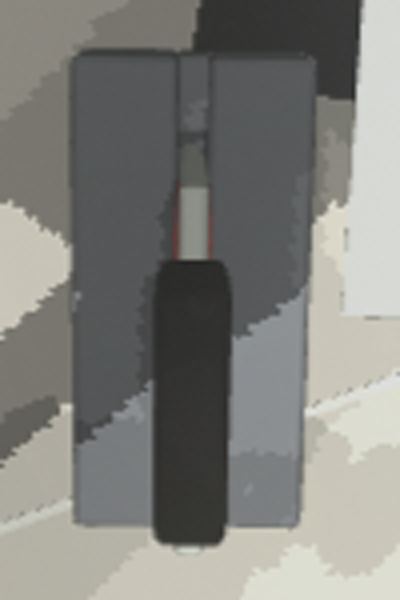

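```bash
python3 -c "
from h import *
import pickle
s=pickle.load(open('w1.pkl','rb'));c=cam('wrist',s)
def rep(n,pts,z):
    k=np.array([onz(c,(270+x/4,140+y/4),z) for x,y in pts]);print(n,'mid',k.mean(0),'sides',[np.linalg.norm(k[i]-k[i-1]) for i in range(4)])
    y=k[0]-k[3]+k[1]-k[2];a=np.arctan2(y[1],y[0]);print(' yaw y',np.degrees(a));return k.mean(0)
S=rep('stand',[(72,55),(316,58),(301,524),(72,522)],.034)
B=rep('block',[(156,264),(230,264),(226,543),(155,541)],.132)
a=np.radians(-22);print('offset block-stand along x,y',(B-S)@[np.cos(a),np.sin(a),0],(B-S)@[-np.sin(a),np.cos(a),0])
print(proj(c,s['tool_pos']))
"
```

```text
stand mid [0.3843 0.2258 0.034 ] sides [np.float64(0.10842680803137897), np.float64(0.05316531332285753), np.float64(0.10826436081775896), np.float64(0.054519945991229626)]
 yaw y 67.47548392586772
block mid [0.3857 0.2288 0.132 ] sides [np.float64(0.04709939792516431), np.float64(0.011762103653532332), np.float64(0.047455592181497), np.float64(0.011916605158709286)]
 yaw y 67.90324644286382
offset block-stand along x,y 9.425546334684886e-05 0.003300846662768562
[319.5264 302.9083]
```

```bash
python3 -c "
from h import *
goto([.385,.2273,.100],Rt(-22))"
```

```text
t 1.75 pos [0.3857 0.2275 0.2204] F [-0.5736  0.1277 -0.85  ] grip 0.9996463534371404
lin [-0.0005 -0.0005  0.1204] rot [ 0.0005 -0.0004  0.3336]
```

>>> {"name": "apply_moves", "arguments": {
  "commands": [
    {"linear": [-0.0005,-0.0005,0.03],"delta_rot": [0,0,0.33],"fingers": 0},
    {"linear": [-0.0005,-0.0005,0.065],"delta_rot": [0,0,0.33],"fingers": 0},
    {"linear": [-0.0005,-0.0005,0.1],"delta_rot": [0,0,0.33],"fingers": 60},
    {"linear": [-0.0005,-0.0005,0.12],"delta_rot": [0,0,0.33],"fingers": 120},
    {"linear": [-0.0005,-0.0005,0.12],"delta_rot": [0,0,0.33],"fingers": 140},
    {"linear": [-0.0005,-0.0005,0.12],"delta_rot": [0,0,0.33],"fingers": 140},
    {"linear": [-0.0005,-0.0005,0.12],"delta_rot": [0,0,0.33],"fingers": 140},
    {"linear": [-0.0005,-0.0005,0.12],"delta_rot": [0,0,0.33],"fingers": 140}
  ]
}}

```text
time: 2.55
tool_pos: [0.3864, 0.2277, 0.1024]
tool_rot: [0.0, 0.829, 0.559, 0.002]
contact_force: [0.1, 0.1, 0.6]
gripper_width: 0.451
```

```bash
python3 -c "
from h import *
goto([.385,.2273,.100],Rt(-22))
import pickle
s=state();f=eyes.grab_frame('wrist');pickle.dump(s,open('w2.pkl','wb'));cv2.imwrite('pics/w2.png',f[:,:,::-1])
"
```

```text
t 2.55 pos [0.3864 0.2277 0.1024] F [0.0736 0.0677 0.5834] grip 0.45142881790171296
lin [-0.0008 -0.0012  0.0024] rot [ 0.1479 -0.1402 -0.0399]
```

View pics/w2.png

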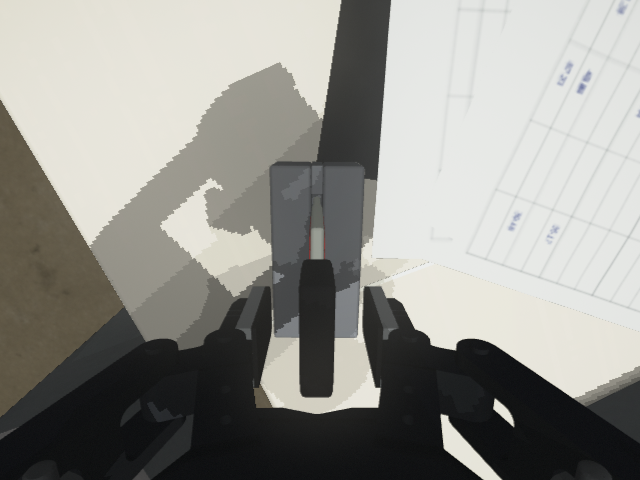

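The grip block is centred between the pads (pad edges at columns 262 and 372, block at 317). Closing now.

>>> {"name": "apply_moves", "arguments": {
  "commands": [
    {"linear": [0,0,0],"delta_rot": [0,0,0],"fingers": 255},
    {"linear": [0,0,0],"delta_rot": [0,0,0],"fingers": 255},
    {"linear": [0,0,0],"delta_rot": [0,0,0],"fingers": 255},
    {"linear": [0,0,0],"delta_rot": [0,0,0],"fingers": 255},
    {"linear": [0,0,0],"delta_rot": [0,0,0],"fingers": 255},
    {"linear": [0,0,0],"delta_rot": [0,0,0],"fingers": 255},
    {"linear": [0,0,0],"delta_rot": [0,0,0],"fingers": 255},
    {"linear": [0,0,0],"delta_rot": [0,0,0],"fingers": 255}
  ]
}}

```text
time: 3.4
tool_pos: [0.3857, 0.2273, 0.1011]
tool_rot: [0.0, 0.829, 0.559, 0.001]
contact_force: [1.0, -0.4, 5.8]
gripper_width: 0.125
```

```bash
python3 -c "
from h import *
goto([.385,.2273,.200],Rt(-22))
import pickle
s=state();f=eyes.grab_frame('wrist');pickle.dump(s,open('w3.pkl','wb'));cv2.imwrite('pics/w3.png',f[:,:,::-1])
"
```

```text
t 3.4 pos [0.3857 0.2273 0.1011] F [ 0.9535 -0.3625  5.82  ] grip 0.12534960020610308
lin [-0.0002 -0.0005 -0.0989] rot [ 0.0575 -0.0523 -0.0485]
```

View pics/w3.png

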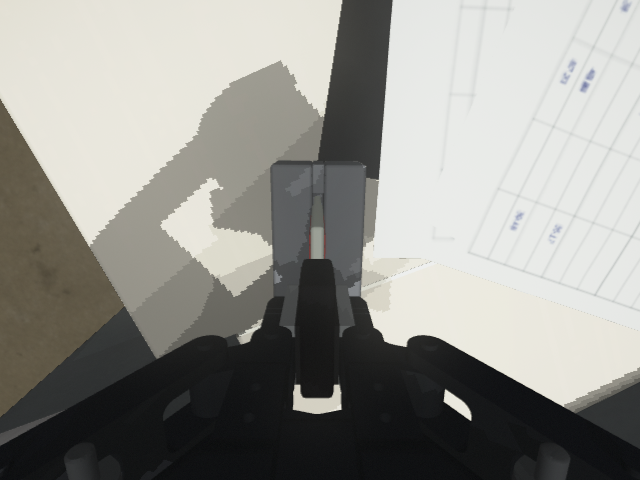

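Gripped: opening 0.125, about 11 mm. Tool z is 0.101 with the tongue's bottom on the slot floor at 0.008, so the TCP sits 93 mm above the tongue's bottom edge. Next I lift and carry it to the shelf.

```bash
python3 -c "
from h import *
goto([.3857,.2273,.205],Rt(-22))
goto([.5155,-.132,.205],Rt(11.7))"
```

```text
t 3.45 pos [0.3857 0.2273 0.1011] F [-0.4875 -0.2844  5.3398] grip 0.1267905530487592
lin [ 0.0001  0.0001 -0.1039] rot [ 0.061  -0.0532 -0.0467]
t 3.45 pos [0.3857 0.2273 0.1011] F [-0.4875 -0.2844  5.3398] grip 0.1267905530487592
lin [-0.2842  0.2553 -0.1039] rot [  0.0749  -0.0337 -33.7467]
```

>>> {"name": "apply_moves", "arguments": {
  "commands": [
    {"linear": [0,0,-0.015],"delta_rot": [0,0,0],"fingers": 255},
    {"linear": [0,0,-0.045],"delta_rot": [0,0,0],"fingers": 255},
    {"linear": [0,0,-0.08],"delta_rot": [0,0,0],"fingers": 255},
    {"linear": [0,0,-0.104],"delta_rot": [0,0,0],"fingers": 255},
    {"linear": [-0.022,0.02,-0.104],"delta_rot": [0.07,-0.03,-5],"fingers": 255},
    {"linear": [-0.052,0.046,-0.104],"delta_rot": [0.07,-0.03,-10],"fingers": 255},
    {"linear": [-0.084,0.075,-0.104],"delta_rot": [0.07,-0.03,-15],"fingers": 255},
    {"linear": [-0.116,0.104,-0.104],"delta_rot": [0.07,-0.03,-20],"fingers": 255}
  ]
}}

```text
time: 4.25
tool_pos: [0.4375, 0.0793, 0.2033]
tool_rot: [-0.001, 0.718, 0.696, -0.001]
contact_force: [0.8, 0.5, -0.7]
gripper_width: 0.131
```

```bash
python3 -c "
from h import *
goto([.5155,-.132,.205],Rt(11.7))"
```

```text
t 4.25 pos [0.4375 0.0793 0.2033] F [ 0.8113  0.5291 -0.7431] grip 0.13134629488498226
lin [-0.2087  0.0846 -0.0019] rot [ -0.1568  -0.0102 -13.4891]
```

>>> {"name": "apply_moves", "arguments": {
  "commands": [
    {"linear": [-0.035,0.014,-0.0015],"delta_rot": [-0.15,0,-4],"fingers": 255},
    {"linear": [-0.075,0.03,-0.0015],"delta_rot": [-0.15,0,-8],"fingers": 255},
    {"linear": [-0.115,0.046,-0.0015],"delta_rot": [-0.15,0,-12],"fingers": 255},
    {"linear": [-0.155,0.062,-0.0015],"delta_rot": [-0.15,0,-13.3],"fingers": 255},
    {"linear": [-0.185,0.076,-0.0015],"delta_rot": [-0.15,0,-13.3],"fingers": 255},
    {"linear": [-0.202,0.082,-0.0015],"delta_rot": [-0.15,0,-13.3],"fingers": 255},
    {"linear": [-0.205,0.083,-0.0015],"delta_rot": [-0.15,0,-13.3],"fingers": 255},
    {"linear": [-0.205,0.083,-0.0015],"delta_rot": [-0.15,0,-13.3],"fingers": 255}
  ]
}}

```text
time: 5.05
tool_pos: [0.5131, -0.1268, 0.2051]
tool_rot: [-0.0, 0.634, 0.773, 0.0]
contact_force: [-0.5, 0.3, -0.7]
gripper_width: 0.129
```

```bash
python3 -c "
from h import *
goto([.5155,-.132,.205],Rt(11.7))
import pickle
for n in ('wrist','scene','top'):
    s=state();f=eyes.grab_frame(n)
    if n=='wrist': pickle.dump(s,open('w4.pkl','wb'))
    cv2.imwrite('pics/%s4.png'%n,f[:,:,::-1])
t=cv2.imread('pics/scene4.png');cv2.imwrite('pics/scene4z.png',cv2.resize(t[170:350,300:480],None,fx=3.3,fy=3.3,interpolation=cv2.INTER_CUBIC))
"
```

```text
t 5.05 pos [ 0.5131 -0.1268  0.2051] F [-0.4815  0.2936 -0.6698] grip 0.12888656250593186
lin [-0.0056  0.0014  0.0001] rot [ 0.0005 -0.0688 -0.4588]
```

View pics/wrist4.png

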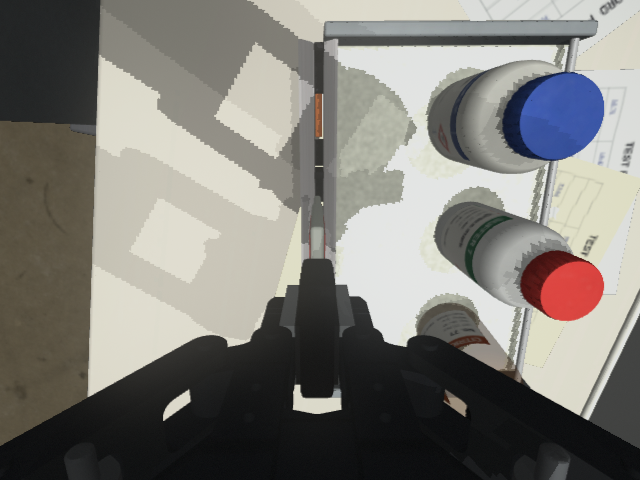

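View pics/scene4z.png

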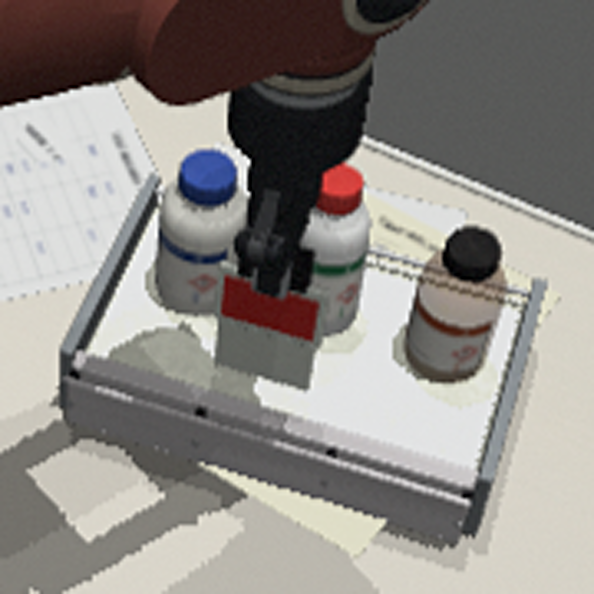

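The wrist view shows the rail running vertically at column ~319, with clip 0 (orange) at (319,116) and a rib at (319,166). The scene view shows the holder upright above the middle bay. I'll measure the rail from the wrist view.

```bash
python3 -c "
from h import *
t=cv2.imread('pics/wrist4.png');cv2.imwrite('pics/w4z.png',cv2.resize(t[20:270,280:360],None,fx=4,fy=2.4,interpolation=cv2.INTER_CUBIC))
hsv=cv2.cvtColor(t,cv2.COLOR_BGR2HSV);m=cv2.inRange(hsv,(5,120,80),(25,255,255));m[:,:300]=0;m[:,340:]=0
n,l,st,ce=cv2.connectedComponentsWithStats(m)
for i in range(1,n):
  if st[i,4]>10: print(st[i],ce[i])
g=cv2.cvtColor(t,cv2.COLOR_BGR2GRAY)
for r in (60,80,150,185): print(r,g[r,295:345])
"
```

```text
[315  94   7  43 281] [318.1744 114.1388]
60 [125 126 125 122 119 119 118 119 120 119 117 117 118 118 117 117 116 116
 122  77  56  55  56  56  56  55  55  58  74 105 110 111 112 111 112 112
 111 113 115 113 122 125 146 217 225 225 225 225 225 226]
80 [177 178 177 180 184 185 172 169 173 136 122 123 123 119 116 116 116 116
 123  81  59  59  56  56  56  56  55  55  81 105 109 110 111 111 111 110
 111 112 112 110 122 124 138 154 157 156 156 156 156 158]
150 [102 103 103 103 110 120 121 121 119 120 120 118 119 116 116 118 116 117
 118  91  60  53  52  51  51  52  51  54  82 106 110 110 109 110 111 110
 111 112 112 120 124 132 153 160 160 159 171 172 173 174]
185 [117 117 117 117 117 121 122 122 120 122 121 120 121 119 118 119 119 118
 119 103  66  51  52  52  52  51  52  55  83 107 112 113 112 111 114 114
 113 116 114 124 126 144 152 154 152 152 153 153 154 154]
```

View pics/w4z.png

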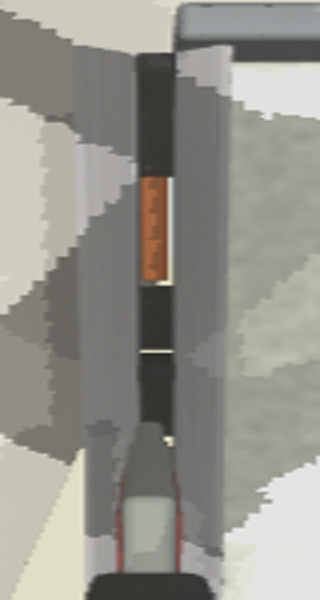

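```bash
python3 -c "
from h import *
import pickle
s=pickle.load(open('w4.pkl','rb'));c=cam('wrist',s)
A=[onz(c,(u,v),.053) for u,v in [(314.2,60),(323.5,60),(314.8,185),(323.3,185)]]
print(A,'width',np.linalg.norm(A[0]-A[1]),np.linalg.norm(A[2]-A[3]))
a=(A[0]+A[1])/2;b=(A[2]+A[3])/2;d=a-b;yw=np.arctan2(d[1],d[0]);print('yaw',np.degrees(yw)-90)
rib=onz(c,(319,166),.055);clip=onz(c,(318.5,115.5),.03);print('rib',rib,'clip0',clip)
u=np.array([np.cos(np.radians(101.6)),np.sin(np.radians(101.6)),0])
for y in (rib-u*.046,clip-u*.092):
  # point on the centre line nearest
  P=b+u*((y-b)@u);print('bay1 est',P)
# edges of clip ends
e=[onz(c,(318.5,v),.03) for v in (94,137)];print('cliplen',np.linalg.norm(e[0]-e[1]))
r=q(s['tool_rot'])
T=s['tool_pos']
hz=T[2]-.0931
print('expected tongue +y corners',[proj(c,T+r.apply([.032,dx,.0931])) for dx in(-.00225,.00225)])
print('frame +y top',[proj(c,T+r.apply([.035,dx,.0931-.097])) for dx in(-.00275,.00275)])
print(c[1],'yaw tool',np.degrees(np.arctan2(r.apply([0,1,0])[1],r.apply([0,1,0])[0])))
"
python3 -c "
import cv2
t=cv2.imread('pics/wrist4.png');cv2.imwrite('pics/w4y.png',cv2.resize(t[180:270,290:350],None,fx=6.5,fy=6.5,interpolation=cv2.INTER_NEAREST))"
```

```text
[array([ 0.4859, -0.0078,  0.053 ]), array([ 0.4926, -0.0065,  0.053 ]), array([ 0.504 , -0.0972,  0.053 ]), array([ 0.5107, -0.0959,  0.053 ])] width 0.006798495247366954 0.006788397310961743
yaw 11.429492569785225
rib [ 0.5043 -0.0817  0.055 ] clip0 [ 0.4964 -0.0439  0.03  ]
bay1 est [ 0.5135 -0.1268  0.053 ]
bay1 est [ 0.515 -0.134  0.053]
cliplen 0.03341767314585824
expected tongue +y corners [array([315.6736, 194.9149]), array([322.6678, 194.915 ])]
frame +y top [array([313.572, 226.73 ]), array([327.7569, 226.731 ])]
[ 0.4981 -0.0591  0.3477] yaw tool 11.241158779602275
```

View pics/w4y.png

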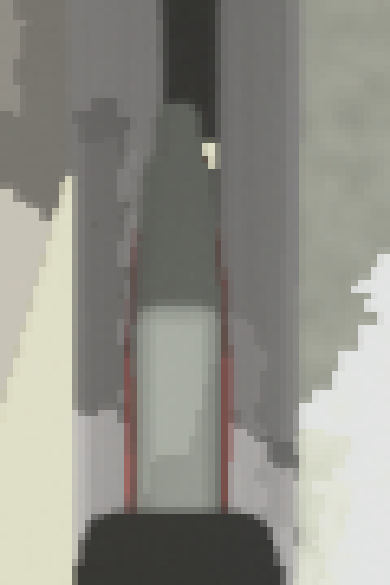

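Slot width measures 6.8 mm (7 expected), clip length 33.4 mm (34 expected), and rail yaw 11.4°. The holder sits about 1 mm toward the front relative to the tool centre, so I correct for that and descend into the flare.

```bash
python3 -c "
from h import *
goto([.5158,-.1335,.150],Rt(11.5))"
```

```text
t 5.2 pos [ 0.5132 -0.1259  0.2057] F [-0.0738  1.4438 -0.8673] grip 0.13357519709484628
lin [-0.0079  0.001   0.0557] rot [ 0.0637 -0.0175 -0.1617]
```

>>> {"name": "apply_moves", "arguments": {
  "commands": [
    {"linear": [-0.004,0.001,0.0],"delta_rot": [0.06,0,-0.16],"fingers": 255},
    {"linear": [-0.0075,0.001,0.005],"delta_rot": [0.06,0,-0.16],"fingers": 255},
    {"linear": [-0.0075,0.001,0.015],"delta_rot": [0.06,0,-0.16],"fingers": 255},
    {"linear": [-0.0075,0.001,0.025],"delta_rot": [0.06,0,-0.16],"fingers": 255},
    {"linear": [-0.0075,0.001,0.035],"delta_rot": [0.06,0,-0.16],"fingers": 255},
    {"linear": [-0.0075,0.001,0.035],"delta_rot": [0.06,0,-0.16],"fingers": 255},
    {"linear": [-0.0075,0.001,0.035],"delta_rot": [0.06,0,-0.16],"fingers": 255},
    {"linear": [-0.0075,0.001,0.035],"delta_rot": [0.06,0,-0.16],"fingers": 255}
  ]
}}

```text
time: 6.0
tool_pos: [0.5163, -0.1345, 0.1712]
tool_rot: [0.001, 0.633, 0.774, 0.0]
contact_force: [-0.2, -0.2, -0.9]
gripper_width: 0.132
```

```bash
python3 -c "
from h import *
goto([.5158,-.1335,.150],Rt(11.5))
import pickle
for n in ('wrist','scene'):
    s=state();f=eyes.grab_frame(n)
    print(s['tool_pos'])
    if n=='wrist': pickle.dump(s,open('w5.pkl','wb'))
    cv2.imwrite('pics/%s5.png'%n,f[:,:,::-1])
t=cv2.imread('pics/scene5.png');cv2.imwrite('pics/scene5z.png',cv2.resize(t[200:350,310:470],None,fx=3.7,fy=3.7,interpolation=cv2.INTER_CUBIC))
t=cv2.imread('pics/wrist5.png');cv2.imwrite('pics/w5z.png',cv2.resize(t[0:270,270:370],None,fx=4,fy=2.2,interpolation=cv2.INTER_CUBIC))
"
```

```text
t 6.0 pos [ 0.5163 -0.1345  0.1712] F [-0.2016 -0.181  -0.9207] grip 0.13165986985751593
lin [ 0.0011 -0.0003  0.0212] rot [ 0.0486  0.0369 -0.0883]
[ 0.5163 -0.1345  0.1712]
[ 0.5164 -0.1346  0.1714]
```

View pics/w5z.png

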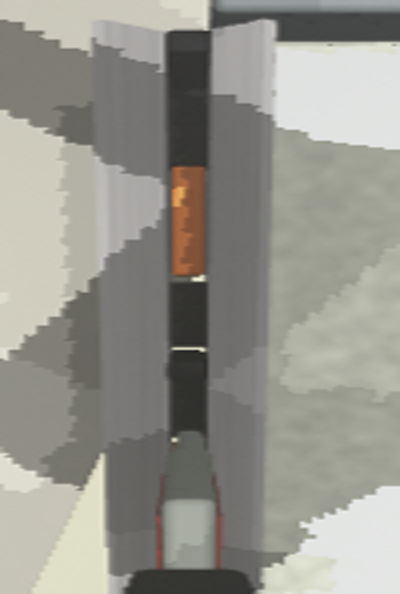

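View pics/scene5z.png

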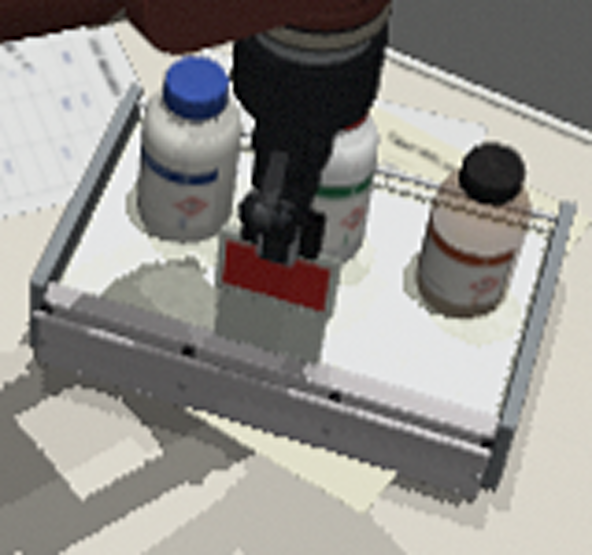

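```bash
python3 -c "
from h import *
c=cam('scene')
a=onz(c,(310+188/3.7,200+350/3.7),.055);b=onz(c,(310+333/3.7,200+396/3.7),.055)
print(a,b,(a+b)/2,np.linalg.norm(a-b))
e=[onz(c,(310+x/3.7,200+y/3.7),.097+.0783-.0) for x,y in((220,232),(340,262))];print('frame top',e,(e[0]+e[1])/2)
import pickle
s=pickle.load(open('w5.pkl','rb'));c=cam('wrist',s)
w=lambda x,y:(270+x/4,y/2.2)
A=[(onz(c,w(l,v),.053)+onz(c,w(r,v),.053))/2 for l,r,v in((166,210,60),(169,207,330),(170,207,410))];print(A)
print('clip0',onz(c,w(188,220),.03))
r=q(s['tool_rot']);T=s['tool_pos']
for dx in(-.00225,.00225): print(proj(c,T+r.apply([.032,dx,.0931])),proj(c,T+r.apply([.035,dx,-.004])))
print('obs tongue bottom',w(178,432),w(201,432),' frame top',w(159,498),w(218,498))
"
```

```text
[ 0.505  -0.0897  0.055 ] [ 0.5219 -0.179   0.055 ] [ 0.5134 -0.1343  0.055 ] 0.09089313003007514
frame top [array([ 0.5034, -0.1032,  0.1753]), array([ 0.5201, -0.1693,  0.1753])] [ 0.5117 -0.1363  0.1753]
[array([ 0.4884, -0.0029,  0.053 ]), array([ 0.5034, -0.0769,  0.053 ]), array([ 0.5084, -0.1014,  0.053 ])]
clip0 [ 0.4966 -0.0433  0.03  ]
[315.6738 194.918 ] [314.8607 226.7973]
[322.6681 194.9182] [326.4743 226.7981]
obs tongue bottom (314.5, 196.36363636363635) (320.25, 196.36363636363635)  frame top (309.75, 226.36363636363635) (324.5, 226.36363636363635)
```

The holder is aligned with the slot to about 0.2 mm across and within 2 mm along the bay. Next it goes down into the slot, stopping just above the clip.

>>> {"name": "apply_moves", "arguments": {
  "commands": [
    {"linear": [0,0,0.006],"delta_rot": [0,0,0],"fingers": 255},
    {"linear": [0,0,0.012],"delta_rot": [0,0,0],"fingers": 255},
    {"linear": [0,0,0.018],"delta_rot": [0,0,0],"fingers": 255},
    {"linear": [0,0,0.024],"delta_rot": [0,0,0],"fingers": 255},
    {"linear": [0,0,0.03],"delta_rot": [0,0,0],"fingers": 255},
    {"linear": [0,0,0.036],"delta_rot": [0,0,0],"fingers": 255},
    {"linear": [0,0,0.04],"delta_rot": [0,0,0],"fingers": 255},
    {"linear": [0,0,0.04],"delta_rot": [0,0,0],"fingers": 255}
  ]
}}

```text
time: 6.9
tool_pos: [0.5156, -0.1342, 0.1299]
tool_rot: [-0.001, 0.633, 0.774, -0.0]
contact_force: [-0.6, 0.0, -1.0]
gripper_width: 0.13
```

```bash
python3 -c "
from h import *
goto([.5163,-.1345,.115],Rt(11.5))
for n in ('wrist','scene'):
    s=state();f=eyes.grab_frame(n)
    cv2.imwrite('pics/%s6.png'%n,f[:,:,::-1])
t=cv2.imread('pics/scene6.png');a=cv2.resize(t[200:350,330:430],(400,600),interpolation=cv2.INTER_CUBIC)
t=cv2.imread('pics/wrist6.png');b=cv2.resize(t[0:270,270:370],(400,600),interpolation=cv2.INTER_CUBIC)
cv2.imwrite('pics/c6.png',cv2.hconcat([a,b]))
"
```

```text
t 6.9 pos [ 0.5156 -0.1342  0.1299] F [-0.5552  0.0279 -0.9697] grip 0.13027543867857933
lin [-0.0004  0.0007  0.0149] rot [-0.0607 -0.0345 -0.0874]
```

View pics/c6.png

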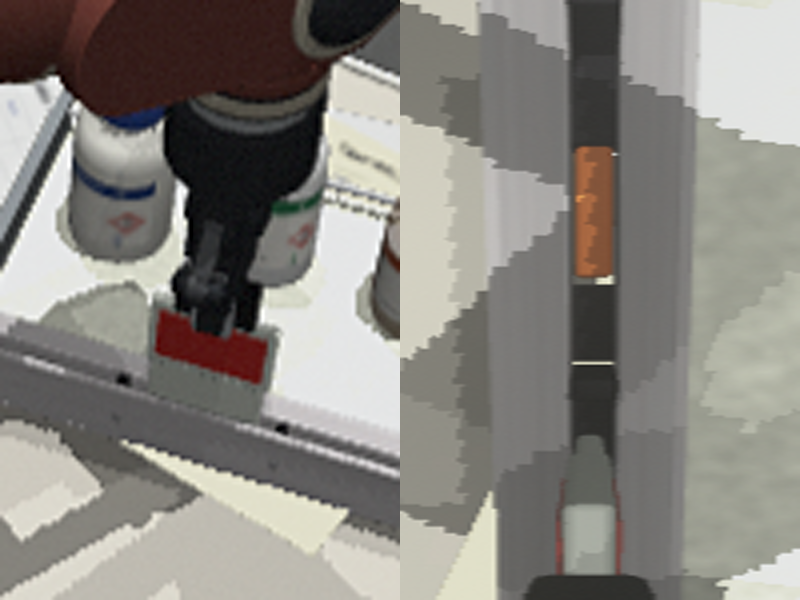

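The tongue is between the ribs and behind the lip, with no side force. Pressing down now.

>>> {"name": "apply_moves", "arguments": {
  "commands": [
    {"linear": [0,0,0.003],"delta_rot": [0,0,0],"fingers": 255},
    {"linear": [0,0,0.006],"delta_rot": [0,0,0],"fingers": 255},
    {"linear": [0,0,0.008],"delta_rot": [0,0,0],"fingers": 255},
    {"linear": [0,0,0.01],"delta_rot": [0,0,0],"fingers": 255},
    {"linear": [0,0,0.012],"delta_rot": [0,0,0],"fingers": 255},
    {"linear": [0,0,0.013],"delta_rot": [0,0,0],"fingers": 255},
    {"linear": [0,0,0.013],"delta_rot": [0,0,0],"fingers": 255},
    {"linear": [0,0,0.013],"delta_rot": [0,0,0],"fingers": 255}
  ]
}}

```text
time: 7.8
tool_pos: [0.5162, -0.1345, 0.1183]
tool_rot: [0.0, 0.633, 0.774, 0.0]
contact_force: [-1.6, 0.5, 4.6]
gripper_width: 0.133
```

```bash
python3 -c "
from h import *
goto([.5163,-.1345,.115],Rt(11.5))
print(state()['ft_torque'])"
```

```text
t 7.8 pos [ 0.5162 -0.1345  0.1183] F [-1.6267  0.5398  4.5914] grip 0.13256357394649101
lin [0.     0.0001 0.0033] rot [ 0.03    0.0304 -0.0894]
[ 0.1115  0.392  -0.0434]
```

The clip force is rising as expected, about 5.5 N net. I keep going to the stops.

>>> {"name": "apply_moves", "arguments": {
  "commands": [
    {"linear": [0,0,0.001],"delta_rot": [0,0,0],"fingers": 255},
    {"linear": [0,0,0.002],"delta_rot": [0,0,0],"fingers": 255},
    {"linear": [0,0,0.003],"delta_rot": [0,0,0],"fingers": 255},
    {"linear": [0,0,0.004],"delta_rot": [0,0,0],"fingers": 255},
    {"linear": [0,0,0.005],"delta_rot": [0,0,0],"fingers": 255},
    {"linear": [0,0,0.005],"delta_rot": [0,0,0],"fingers": 255},
    {"linear": [0,0,0.005],"delta_rot": [0,0,0],"fingers": 255},
    {"linear": [0,0,0.005],"delta_rot": [0,0,0],"fingers": 255}
  ]
}}

```text
time: 8.6
tool_pos: [0.5167, -0.1346, 0.1151]
tool_rot: [0.001, 0.633, 0.774, 0.0]
contact_force: [-3.6, 1.5, 13.2]
gripper_width: 0.133
```

```bash
python3 -c "
from h import *
goto([.5163,-.1345,.115],Rt(11.5))
print(state()['ft_torque'])"
```

```text
t 8.6 pos [ 0.5167 -0.1346  0.1151] F [-3.5732  1.4634 13.1902] grip 0.1330255839421616
lin [ 0.0002 -0.0003  0.0001] rot [ 0.0548  0.0412 -0.0812]
[ 0.4161  1.1695 -0.0322]
```

z = 0.1151 matches the predicted home height, and the force is above the clip's 7.6 N. I'll push slightly more to confirm the hard stop and leave margin.

>>> {"name": "apply_moves", "arguments": {
  "commands": [
    {"linear": [0,0,0.001],"delta_rot": [0,0,0],"fingers": 255},
    {"linear": [0,0,0.002],"delta_rot": [0,0,0],"fingers": 255},
    {"linear": [0,0,0.002],"delta_rot": [0,0,0],"fingers": 255},
    {"linear": [0,0,0.002],"delta_rot": [0,0,0],"fingers": 255},
    {"linear": [0,0,0.002],"delta_rot": [0,0,0],"fingers": 255},
    {"linear": [0,0,0.002],"delta_rot": [0,0,0],"fingers": 255},
    {"linear": [0,0,0.002],"delta_rot": [0,0,0],"fingers": 255},
    {"linear": [0,0,0.002],"delta_rot": [0,0,0],"fingers": 255}
  ]
}}

```text
time: 9.4
tool_pos: [0.5171, -0.1347, 0.1151]
tool_rot: [0.001, 0.633, 0.774, 0.0]
contact_force: [-7.6, 3.0, 21.8]
gripper_width: 0.132
```

```bash
python3 -c "
from h import *
goto([.5163,-.1345,.115],Rt(11.5))
print(state()['ft_torque'])
for n in ('wrist','scene','top'):
    s=state();f=eyes.grab_frame(n)
    cv2.imwrite('pics/%s7.png'%n,f[:,:,::-1])
t=cv2.imread('pics/scene7.png');a=cv2.resize(t[200:350,330:430],(400,600),interpolation=cv2.INTER_CUBIC)
t=cv2.imread('pics/wrist7.png');b=cv2.resize(t[0:270,270:370],(400,600),interpolation=cv2.INTER_CUBIC)
cv2.imwrite('pics/c7.png',cv2.hconcat([a,b]))
"
```

```text
t 9.4 pos [ 0.5171 -0.1347  0.1151] F [-7.5695  3.0131 21.8009] grip 0.1324547778466159
lin [ 0.0003 -0.0008  0.0001] rot [ 0.0759  0.0571 -0.0709]
[0.6801 1.99   0.0004]
```

View pics/c7.png

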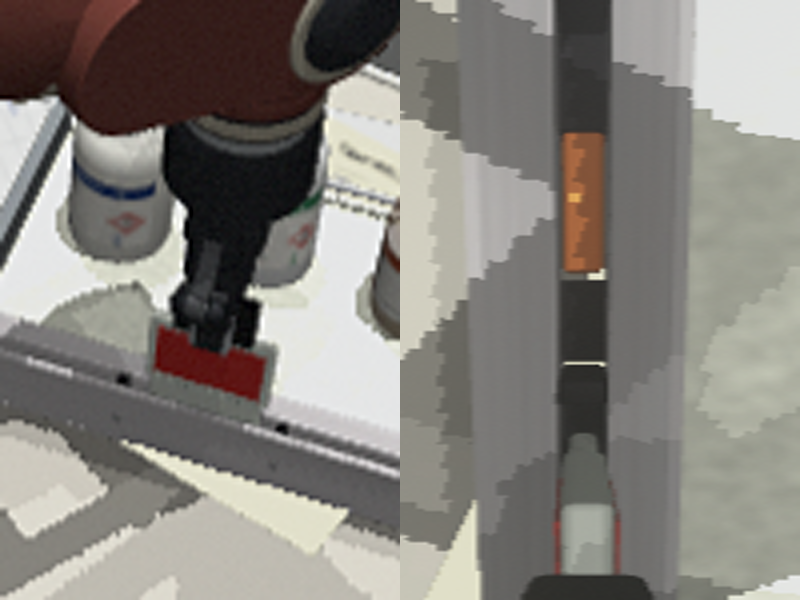

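View pics/wrist7.png

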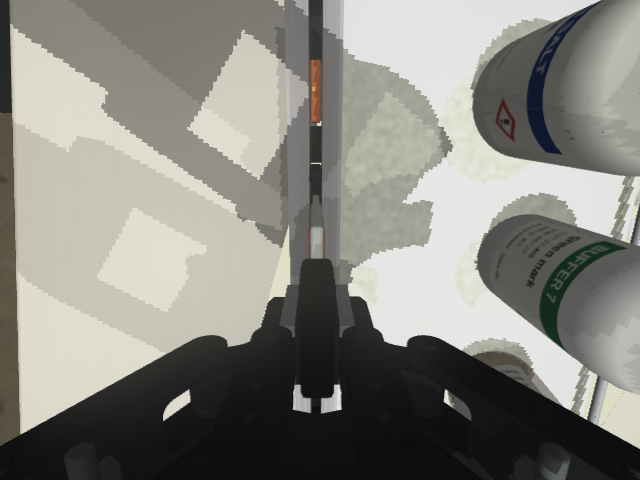

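A further 2 mm of commanded push left z at 0.1151 m while the force rose from 13.2 to 21.8 N, so the tongue is on the solid stops. The block sits unchanged in the pads (rows 258–397), and the bottles are still standing. A last check, then I hand in.

```bash
python3 -c "
from h import *
goto([.5163,-.1345,.115],Rt(11.5))
from plant import job_done
print(job_done())"
```

```text
t 9.55 pos [ 0.5171 -0.1347  0.1151] F [-6.4422  4.1007 21.4284] grip 0.13074471695232875
lin [ 0.0003 -0.0008  0.0001] rot [ 0.0772  0.0586 -0.0744]
the job is handed in; nothing more can be done
None
```

I took the red-card holder out of its stand and lowered its tongue behind the rail lip in the middle bay, in front of the red-cap bottle. It is pressed onto the stops, and I handed the job in at 9.55 s with the gripper still closed on it and pushing.

**Last checks:**
- **Pressed home:** The tool height was 0.1151 m, the home height I worked out from the grasp in the stand. A further 2 mm of commanded push left that height unchanged while the upward force rose from 13 to about 21 N. That is well above the clip's 7.6 N, so the tongue is on the solid stops.
- **Grip:** The gripper opening stayed steady at 0.13 and the last wrist picture showed no slip.
- **Bottles:** They looked upright and unmoved in the last wrist and scene pictures, though the arm partly hid them there. I saved a last top-view picture but didn't look at it.

**What disagreed:**
- **Side force:** A side force of about 7 N remained at the end, probably the holder lightly touching the slot's back wall.
- **Bay centre:** One wrist-camera estimate, from a light line I took for a rib, was about 7 mm off along the rail. I went with the clip and scene-camera values, which agreed within about 2 mm.

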